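Line up castor wheels by size on the inspection rail

ROBOT

A 6-joint arm with a two-finger parallel gripper is mounted at the origin on the work surface. World frame = base frame: x ahead of the robot, y to its left, z up, the work surface at z = 0. Lengths are in m, angles in degrees, forces in N, time in s.
With the tool pointing down it reaches from about 0.25 to 0.725 m from the base axis. Payload 9.7 kg.
Tool frame: the origin (TCP) lies at the very end of the fingers, on their centre line; the grasp point (between the pads) lies 19 mm behind it; z points along the fingers, y is the line along which they close (so a half turn about z gives the same grasp; the last joint's range is limited). The gripper opens to 85 mm and grips with 20 to 120 N. Pads are 22 mm wide; open, the fingers measure 114 mm over their backs; the gripper's body (76 mm by 85 mm) begins 54 mm behind the grasp point. The pads swing forward as they close: fully open they stand 13 mm farther back than shut.
Start: joints at [65.489, 4.979, 10.078, 95.1, 0, 90], TCP at [0.228, 0.5, 0.195] pointing down, gripper open.
Joint ranges: [-179.16, 179.16], [-48.56, 103.87], [-65.8, 70.77], [-126.05, 130.52], [-82.76, 87.17], [-180, 180]. Speed limits (degrees/s): [127.2, 127.2, 147.25, 180, 180, 180].

INTERFACE

Orientations are given as [roll, pitch, yaw] about the fixed x, y, z axes, in that order (R = Rz(yaw) Ry(pitch) Rx(roll)).
In Python, from workcell import bot gives the robot as it stands.
- The arm moves only by the tool step_arm, never from a script. Its argument "targets" is a list of rows, each a list of 3 entries, a list of its own where there are three numbers: the opening, from 0 (shut) to 1 (fully open), then the shift along the world's x, y, z in mm, then the turn, a rotation vector about the world's x, y, z in rad. In form: [[grip, [tx, ty, tz], [wx, wy, wz]], ...]. A call has 1 to 8 rows; each row is the pose to reach, as a shift and turn from the pose commanded when the call began; what a row does not reach only later rows make up. A row lasts 1/10 s, in which the tool goes at most 50 mm and 8.59 degrees, less where a joint would pass 70% of its speed; a pose out of reach is approached as far as the arm can. A call with a gripper value outside its range is refused whole. The fingers move at their own pace and stop on an object; "force" is the grip in N (left out, the last holds). Time passes only in rows, so rows that repeat a pose let the fingers close. It gives the time, the measured TCP pose, the force, the opening and the grip force at its end, in the units of the state.
- bot.get_obs(): the state, without advancing time (a new reading comes with each control period).
- bot.camera(name): name is "side" or "top"; returns (picture, depth): 384x512x3 uint8, red, green, blue; 384x512 float32, m along the optical axis (not along the pixel's ray), 0 where there is no reading.
- bot.camera_params(name): a dict with "K" (3x3 intrinsics, pixels), "k1" (the pictures are not rectified: a ray, as slopes to the right and down, at radius r is drawn at 1 + k1 r^2 times it, then the intrinsics apply), "R" (3x3) and "t" (3): a world point X has camera coordinates R X + t. Camera axes: x right, y down, z forward; pixel columns grow to the right and rows downward; lengths in m; the calibration is good to about 2 mm. A picture is of the moment at which its call begins. camera_params takes no time and is no camera call.
- bot.job_done(): hands the job in; it is judged then, once.
The state is a dict: "time": time; "q": joint angles; "qd": joint speeds; "joint_efforts": joint torques, N m; "ee_pos": TCP position; "tcp_rot": TCP orientation; "wrist_force": force on the tool from outside, world axes, zero at the start; "torque": the same for the moment, N m; "opening": finger opening in m; "grasp_force": force on a finger pad.
Only numpy, scipy, OpenCV 4.12 (cv2) and the standard library are available. Lean on these libraries where they do the work, as an engineer would, in place of code of your own. Each camera call takes 0.05 s, during which the arm holds its last target. There are 200 camera calls.

TASK

Lay the four black castor wheels out for inspection on the blue rail, one lying flat and centred on each white pad, in order of size: the largest on the pad next to the red end stop, then smaller and smaller, with the smallest at the grey end. Leave the glass jar standing where it is.

Things in the scene. Friction and masses are not known exactly. Their poses are not given: they have to be found in the camera images.
- wheel_a: castor wheel lying flat: black tyre, grey hub, dark centre; 52 mm in diameter, 28 mm high. Solid outside (straight cylinder), gripped across its diameter. Origin: centre of its underside, z axis up
- wheel_b: castor wheel lying flat: black tyre, grey hub, dark centre; 30 mm in diameter, 28 mm high. Solid outside (straight cylinder), gripped across its diameter. Origin: centre of its underside, z axis up
- wheel_c: castor wheel lying flat: black tyre, grey hub, dark centre; 63 mm in diameter, 28 mm high. Solid outside (straight cylinder), gripped across its diameter. Origin: centre of its underside, z axis up
- wheel_d: castor wheel lying flat: black tyre, grey hub, dark centre; 41 mm in diameter, 28 mm high. Solid outside (straight cylinder), gripped across its diameter. Origin: centre of its underside, z axis up
- pad_1: fixed round white pad with a black centre dot, number 1 of four counted along the blue rail from the robot's left (+y end); 70 mm in diameter. Origin: its centre on the table; its flat top is 14 mm above the origin. Its y axis points along the rail, towards pad_1; pads are 80 mm apart. The blue rail around them is 90 x 410 mm, 10 mm high
- pad_2: fixed round white pad with a black centre dot, number 2 of four counted along the blue rail from the robot's left (+y end); 70 mm in diameter. Origin: its centre on the table; its flat top is 14 mm above the origin. Its y axis points along the rail, towards pad_1; pads are 80 mm apart. The blue rail around them is 90 x 410 mm, 10 mm high
- pad_3: fixed round white pad with a black centre dot, number 3 of four counted along the blue rail from the robot's left (+y end); 70 mm in diameter. Origin: its centre on the table; its flat top is 14 mm above the origin. Its y axis points along the rail, towards pad_1; pads are 80 mm apart. The blue rail around them is 90 x 410 mm, 10 mm high
- pad_4: fixed round white pad with a black centre dot, number 4 of four counted along the blue rail from the robot's left (+y end); 70 mm in diameter. Origin: its centre on the table; its flat top is 14 mm above the origin. Its y axis points along the rail, towards pad_1; pads are 80 mm apart. The blue rail around them is 90 x 410 mm, 10 mm high
- red_stop: fixed red end stop, 70 mm across the rail, 24 mm along it, 30 mm high, standing at one end of the rail, 60 mm from the centre of the end pad beside it; either end, differing from start to start (a like grey stop is at the other end). Origin: its centre on the table
- jar: closed glass jar with brass-coloured lid, 50 mm in diameter, 65 mm tall, loose, standing among the wheels; not to be disturbed. Origin: centre of its underside. (A loose brass bush, 38 mm across and 25 mm high, also lies about and is not part of the job)
Things that resemble listed ones, but are neither listed nor needed, are in the scene too. Leave any pink look-alike of the wheel_a alone. Leave any yellow look-alike of the pad_4 alone.

How it is judged:
By the outcome, as a careful person would: the job done as asked, in the order asked, and still so for the second after the job is handed in, with the robot touching nothing.
It also fails if it takes over 88 s, if anything falls off the work surface, if the arm or the gripper's body presses on something with over 40 N, if the wrist force passes 120 N, or if a joint passes its speed limit or range.

## Working session

There is one attempt and no reset: what is moved stays moved. The work goes in short steps, Python scripts to look and compute and a tool call to move; the robot and the scene stay as the last step left them, time stands still between calls to the robot, and variables do not carry over. Pictures are saved under pics/ and viewed, at most 14 in all, crops included, and the job is handed in when it is done.

Besides the shell and the picture viewer there is one more tool, called after "Call:" as name(argument=value, ...) on one line, values as JSON. step_arm: Moves the arm, as the interface text tells. Its arguments: {"type":"object","properties":{"targets":{"type":"array","items":{"type":"array"}},"force":{"type":"number"}},"required":["targets"]}

```bash
mkdir -p pics; python3 - <<'E'
from workcell import bot
import cv2,numpy as np
for n in ("top","side"):
    p,d=bot.camera(n); cv2.imwrite(f"pics/{n}0.png",p[:,:,::-1]); np.savez(f"{n}0.npz",p=p,d=d)
    c=bot.camera_params(n); print(n,c, -np.array(c["R"]).T@c["t"])
o=bot.get_obs(); print(o)
E
```

```text
top {'K': array([[433.69661947,   0.        , 249.41146009],
       [  0.        , 433.69661947, 196.68265051],
       [  0.        ,   0.        ,   1.        ]]), 'k1': -0.14711779197310648, 'R': array([[ 0.02752944, -0.99945724, -0.01809294],
       [-0.98823391, -0.0244872 , -0.15097723],
       [ 0.15045224,  0.02203638, -0.98837165]]), 't': array([0.00945482, 0.56843952, 1.2062308 ])} [ 0.38001079 -0.00321177  1.27819682]
side {'K': array([[388.31447832,   0.        , 260.46797515],
       [  0.        , 388.31447832, 188.44075684],
       [  0.        ,   0.        ,   1.        ]]), 'k1': -0.012507763338782495, 'R': array([[ 0.86002888, -0.5101513 ,  0.00979666],
       [-0.3672647 , -0.63224659, -0.6821883 ],
       [ 0.35421315,  0.58310368, -0.7311109 ]]), 't': array([-0.4630983 ,  0.24834565,  0.73226862])} [ 0.23010733 -0.50622303  0.70932488]
{'time': 0.1, 'q': array([6.54891698e+01, 5.00634007e+00, 1.00399477e+01, 9.50988328e+01,
       5.79986543e-04, 9.00011356e+01]), 'qd': array([ 0.01036622, -0.0286197 ,  0.05210447,  0.04220373, -0.03676365,
       -0.00582215]), 'joint_efforts': array([-1.49398966e-04, -5.21557796e+01,  4.65653515e+01,  1.59937749e-02,
        7.17857091e-06, -2.85870911e-06]), 'ee_pos': array([0.22807407, 0.50022013, 0.19397796]), 'tcp_rot': array([-1.79934775e+02, -5.78693450e-04,  1.55488034e+02]), 'wrist_force': array([0.72838902, 0.33177623, 0.28883497]), 'torque': array([ 0.00078283,  0.05807217, -0.01977685]), 'grasp_force': 0.0, 'opening': 0.08540681034085466}
```

View pics/top0.png

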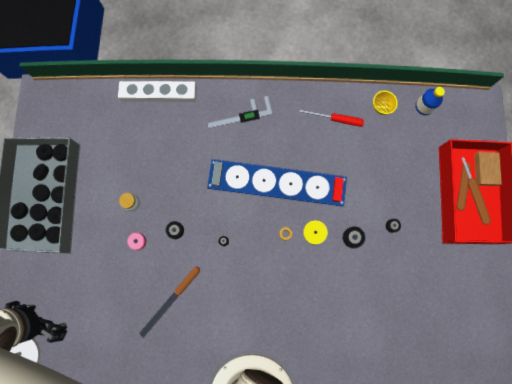

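View pics/side0.png

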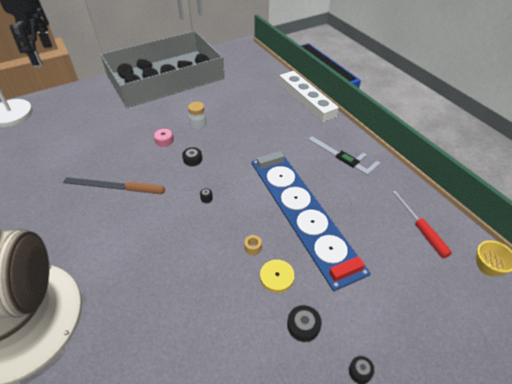

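The top view shows four black wheels at (175,230), (223,241), (354,237) and (393,226). The pads are at (237,177), (264,180), (291,184) and (317,187), with the red stop at (339,189), beside pad 4, and the grey stop at (216,174).

What could be mistaken for something I want:
- Pink wheel at (136,241).
- Yellow pad at (315,232).
- Black pieces in the grey bin at (40,190).
- White strip with grey circles at (157,90).
- Brass bush at (286,233).
- Jar at (128,201).

I'll use the four loose black wheels on the table and the white pads on the blue rail.

```bash
cat > h.py <<'E'
import cv2,numpy as np
from workcell import bot
def ray(n,uv,z):
    c=bot.camera_params(n); R=np.array(c["R"]);t=np.array(c["t"])
    s=cv2.undistortPoints(np.array(uv,float).reshape(-1,1,2),c["K"],np.array([c["k1"],0,0,0.]))[:,0]
    d=np.c_[s,np.ones(len(s))]@R; o=-R.T@t
    return o+d*((z-o[2])/d[:,2])[:,None]
def proj(n,X):
    c=bot.camera_params(n)
    return cv2.projectPoints(np.array(X,float).reshape(-1,1,3),cv2.Rodrigues(np.array(c["R"]))[0],np.array(c["t"]),c["K"],np.array([c["k1"],0,0,0.]))[0][:,0]
def blobs(m,lo,hi):
    cs=cv2.findContours(m.astype(np.uint8),cv2.RETR_EXTERNAL,cv2.CHAIN_APPROX_NONE)[0]
    return [c for c in cs if lo<=cv2.contourArea(c)<=hi]
def cen(c):
    M=cv2.moments(c); return (M['m10']/M['m00'],M['m01']/M['m00'])
E
python3 - <<'E'
from h import *
for n in ("top","side"):
    f=np.load(n+"0.npz");p=f["p"].astype(int);V=p.max(2);S=V-p.min(2)
    for name,m,lo,hi,z in (("white",(V>190)&(S<40),200,3000,.014),("black",(V<60),40,3000,.028),("red",(p[...,0]>150)&(p[...,1]<60),60,900,.03),("jarlid",(p[...,0]>130)&(p[...,0]-p[...,2]>70)&(p[...,1]>90),50,500,.065)):
        for c in blobs(m,lo,hi):
            uv=cen(c); X=ray(n,[uv],z)[0]
            if .2<X[0]<.65 and abs(X[1])<.42:
                # metric min circle of contour at z
                P=ray(n,c[:,0],z)[:,:2].astype(np.float32); (cx,cy),r=cv2.minEnclosingCircle(P)
                print(n,name,np.round(uv,1),np.round(X[:2]*1000,1),"circ",round(cx*1000),round(cy*1000),"d",round(2000*r,1))
p=np.load("top0.npz")["p"][160:260,110:420,::-1]
cv2.imwrite("pics/crop.png",cv2.resize(p,None,fx=2.5,fy=2.5,interpolation=cv2.INTER_CUBIC))
E
```

```text
top white [317.1 186.9] [ 606.6 -174.6] circ 607 -175 d 69.7
top white [290.4 183.5] [615.  -95.2] circ 615 -95 d 69.5
top white [263.7 180.1] [623.3 -16.1] circ 623 -16 d 69.1
top white [236.9 176.5] [632.2  63.8] circ 632 64 d 69.7
top black [223.4 240.8] [439.9  96.2] circ 440 96 d 28.1
top black [353.4 237. ] [ 459.9 -279.3] circ 460 -279 d 64.0
top black [174.6 229.9] [467.2 239.6] circ 467 240 d 51.8
top black [392.9 225.2] [ 496.5 -396.6] circ 495 -397 d 44.3
top red [337.7 188.8] [ 599.6 -233.3] circ 601 -232 d 69.9
top jarlid [185.  280.3] [325.3 196.4] circ 326 196 d 86.9
top jarlid [285.2 233.2] [464.  -79.2] circ 464 -79 d 36.3
top jarlid [315.  231.9] [ 469.6 -162.5] circ 469 -163 d 68.8
top jarlid [126.3 200. ] [546.3 377.6] circ 546 378 d 44.4
side white [330.6 248.4] [ 607.4 -178.6] circ 608 -178 d 71.5
side white [312.1 221.6] [615.9 -99.2] circ 617 -99 d 71.2
side white [295.4 197.5] [624.2 -19.4] circ 625 -19 d 71.0
side white [280.5 176. ] [632.9  60. ] circ 633 61 d 72.0
side black [360.9 369.9] [ 493.5 -406. ] circ 494 -406 d 45.5
side black [303.7 323.1] [ 457.4 -290.3] circ 458 -289 d 66.4
side black [206.3 197.8] [435.2  75.2] circ 438 79 d 36.1
side black [192.4 159.4] [461.  213.2] circ 462 224 d 65.6
side jarlid [252.6 243.9] [ 451.2 -115. ] circ 451 -115 d 45.1
side jarlid [143.7 186.5] [315.8 146.3] circ 316 147 d 85.4
side jarlid [195.5 107.2] [543.6 368.7] circ 543 368 d 56.3
```

View pics/crop.png

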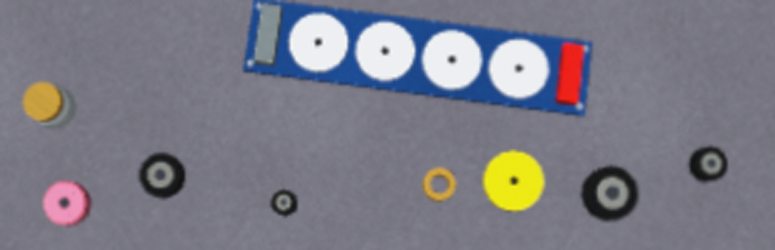

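The crop confirms four loose black wheels with grey hubs. Sizes from the image are c ≈64 mm at (354,237), a ≈52 mm at (175,230), d ≈41–44 mm at (393,225) and b ≈28 mm at (223,241). Next I'll measure the hub centres in both views and fit the rail.

```bash
cat >> h.py <<'E'
def hubs(n,p,z=.028):
    p=p.astype(int);V=p.max(2);S=V-p.min(2);out=[]
    for c in blobs(V<75,60,3000):
        X=ray(n,[cen(c)],z)[0]
        if not(.2<X[0]<.72 and abs(X[1])<.46): continue
        m=np.zeros(V.shape,np.uint8); cv2.drawContours(m,[c],-1,1,-1); m=cv2.erode(m,np.ones((3,3)))
        g=blobs((m>0)&(V>95)&(S<40),3,1500)
        if g:
            g=max(g,key=cv2.contourArea); uv=np.array(cen(g)); out.append((uv,cv2.contourArea(g),cv2.contourArea(c),ray(n,[uv],z)[0,:2]*1000))
    return out
E
python3 - <<'E'
from h import *
for n in ("top","side"):
    p=np.load(n+"0.npz")["p"]
    for u,a,A,X in hubs(n,p): print(n,u.round(1),a,A,X.round(1))
    d=np.load(n+"0.npz")["d"]
    c=bot.camera_params(n)
    # height at big-wheel hub via depth
    for u,a,A,X in hubs(n,p):
        v=u.round().astype(int); z=d[v[1]-1:v[1]+2,v[0]-1:v[0]+2]
        s=cv2.undistortPoints(u.reshape(1,1,2),c["K"],np.array([c["k1"],0,0,0.]))[0,0]
        print("  h",[round(float((np.array(c["R"]).T@(np.array([s[0],s[1],1])*q-c["t"]))[2]*1000)) for q in z.ravel()])
E
```

```text
top [222.9 240.4] 17.0 67.5 [441.1  97.4]
top [354.5 236.6] 102.5 343.5 [ 461.  -282.4]
top [173.6 229.4] 66.5 230.5 [468.6 242.4]
top [394.  224.9] 35.0 145.0 [ 497.4 -399.9]
  h [28, 29, 28, 32, 27, 34, 29, 26, 31]
  h [27, 25, 30, 26, 33, 29, 31, 31, 31]
  h [31, 29, 30, 25, 29, 29, 28, 29, 29]
  h [25, 25, 26, 25, 29, 30, 31, 27, 29]
side [362.6 366.8] 149.0 496.0 [ 499.2 -403.6]
side [304.4 319.7] 284.5 904.0 [ 462.2 -285.6]
  h [29, 29, 33, 31, 30, 30, 31, 32, 31]
  h [28, 27, 28, 31, 29, 28, 30, 31, 28]
```

Call:
step_arm(targets=[[1, [241, -260, -94], [0, 0, -1.25]], [1, [241, -260, -94], [0, 0, -1.25]], [1, [241, -260, -94], [0, 0, -1.25]], [1, [241, -260, -94], [0, 0, -1.25]], [1, [241, -260, -94], [0, 0, -1.25]], [1, [241, -260, -94], [0, 0, -1.25]], [1, [241, -260, -94], [0, 0, -1.25]], [1, [241, -260, -94], [0, 0, -1.25]]], force=40)

```text
time: 0.9
ee_pos: [0.4706, 0.237, 0.0987]
tcp_rot: [-179.9, 0.1, 86.2]
wrist_force: [-1.1, 0.9, -0.4]
opening: 0.0858
grasp_force: 0.0
```

Call:
step_arm(targets=[[1, [0, 0, 0], [0, 0, 0]], [1, [0, 0, 0], [0, 0, 0]]])

```text
time: 1.1
ee_pos: [0.4689, 0.2404, 0.1004]
tcp_rot: [-180.0, 0.0, 86.9]
wrist_force: [-0.2, 0.4, 0.8]
opening: 0.0855
grasp_force: 0.0
```

Call:
step_arm(targets=[[1, [0, 0, -45], [0, 0, -0.052]], [1, [0, 0, -75], [0, 0, -0.052]], [1, [0, 0, -90], [0, 0, -0.052]], [1, [0, 0, -96], [0, 0, -0.052]], [1, [0, 0, -96], [0, 0, -0.052]]])

```text
time: 1.6
ee_pos: [0.469, 0.2411, 0.005]
tcp_rot: [180.0, -0.0, 83.9]
wrist_force: [-1.2, -0.8, 0.3]
opening: 0.0855
grasp_force: 0.0
```

```bash
python3 - <<'E'
from h import *
p,d=bot.camera("side"); cv2.imwrite("pics/g1.png",cv2.resize(p[100:230,110:300,::-1],None,fx=3,fy=3,interpolation=cv2.INTER_CUBIC))
E
```

```text
(no output)
```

View pics/g1.png

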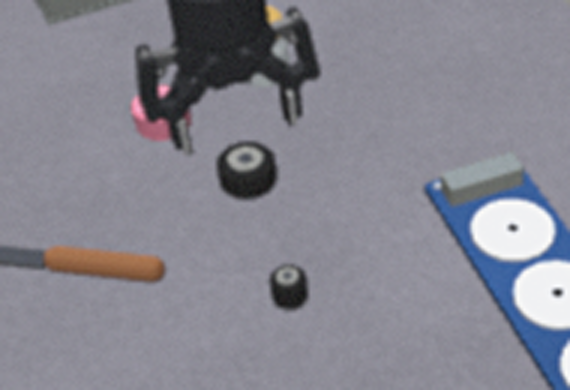

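The fingers look as if they stand behind the wheel, so I'll check by ray casting before closing them.

```bash
python3 - <<'E'
from h import *
print(bot.get_obs()["ee_pos"],bot.get_obs()["tcp_rot"])
for nm,uv in (("tipL",(172.5,150.5)),("tipR",(207.5,141)),("hub",(192,153))):
    for z in (.005,.018,.028): print(nm,z,(ray("side",[uv],z)[0,:2]*1000).round(1))
print(proj("side",[[.469,.241,.005],[.469,.241,.024],[.426,.241,.018],[.512,.241,.018]]).round(1))
p,d=bot.camera("top")
cv2.imwrite("pics/g1t.png",cv2.resize(p[150:290,90:290,::-1],None,fx=4,fy=4,interpolation=cv2.INTER_CUBIC))
E
```

```text
[0.4695254  0.24116018 0.00582181] [ 1.79934397e+02 -4.57318048e-02  8.38430856e+01]
tipL 0.005 [436.3 297.4]
tipL 0.018 [432.5 282.5]
tipL 0.028 [429.6 271.1]
tipR 0.005 [535.8 285.9]
tipR 0.018 [530.2 271.3]
tipR 0.028 [525.8 260. ]
hub 0.005 [478.  261.4]
hub 0.018 [473.5 247.3]
hub 0.028 [469.9 236.4]
[[192.  158.6]
 [191.1 153.2]
 [176.2 160.5]
 [206.2 149.5]]
```

View pics/g1t.png

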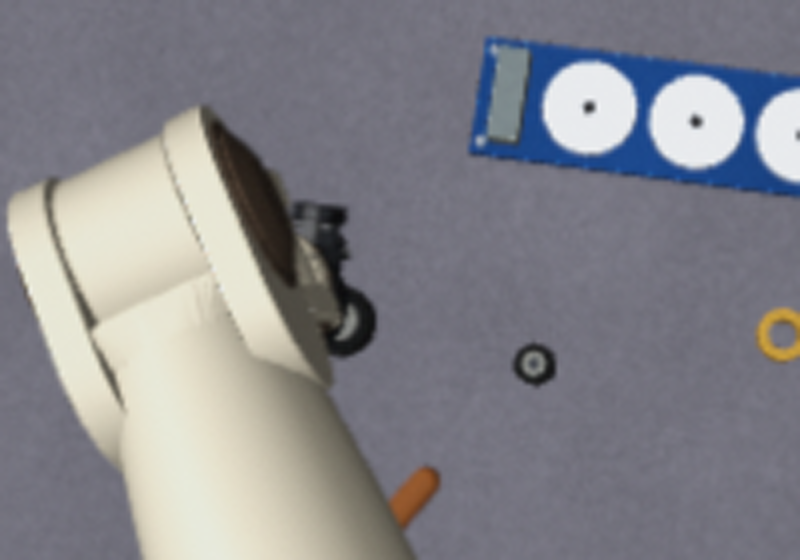

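```bash
cat >> h.py <<'E'
def cloud(n,d,u0,u1,v0,v1):
    c=bot.camera_params(n); U,Vv=np.meshgrid(np.arange(u0,u1),np.arange(v0,v1)); uv=np.c_[U.ravel(),Vv.ravel()].astype(float)
    z=d[v0:v1,u0:u1].ravel(); s=cv2.undistortPoints(uv.reshape(-1,1,2),c["K"],np.array([c["k1"],0,0,0.]))[:,0]
    X=(np.c_[s,np.ones(len(s))]*z[:,None]-c["t"])@np.array(c["R"]); return uv,X*1000,z>0
E
python3 - <<'E'
from h import *
p,d=bot.camera("side"); np.savez("g1s.npz",p=p,d=d)
for u0,u1,v0,v1 in ((168,178,140,156),(202,212,130,146)):
    uv,X,ok=cloud("side",d,u0,u1,v0,v1); k=ok&(X[:,2]>15)
    for v in range(v0,v1):
        m=k&(uv[:,1]==v)
        if m.any(): print(v,np.median(X[m],0).round(),m.sum())
E
```

```text
140 [419. 234.  95.] 5
141 [419. 236.  90.] 5
142 [418. 237.  86.] 5
143 [418. 236.  84.] 5
144 [419. 238.  80.] 5
145 [419. 237.  77.] 6
146 [419. 238.  74.] 6
147 [418. 238.  71.] 6
148 [418. 238.  67.] 6
149 [419. 239.  65.] 5
150 [421. 235.  60.] 4
130 [513. 229.  90.] 7
131 [513. 228.  87.] 8
132 [514. 228.  84.] 7
133 [512. 228.  81.] 7
134 [513. 228.  78.] 7
135 [514. 229.  74.] 7
136 [513. 228.  69.] 7
137 [512. 228.  68.] 7
138 [513. 226.  67.] 6
139 [511. 227.  64.] 4
140 [511. 224.  64.] 3
141 [511. 228.  58.] 2
```

```bash
python3 - <<'E'
from h import *
d=np.load("side0.npz")["d"]; p=np.load("side0.npz")["p"].astype(int)
print(proj("side",[[.228,.5,.195],[.228,.5,.208]]).round(1))
uv,X,ok=cloud("side",d,0,60,20,80); pp=p[20:80,0:60].reshape(-1,3)
k=ok&(pp.max(1)<110)&(X[:,1]>430)&(X[:,1]<570)&(X[:,0]<320)&(X[:,2]>100)
for z in range(150,300,6):
    m=k&(abs(X[:,2]-z)<3)
    if m.any(): print(z,X[m].min(0).round(),X[m].max(0).round(),m.sum())
f=np.load("g1s.npz"); uv,X,ok=cloud("side",f["d"],140,240,80,170); pp=f["p"][80:170,140:240].reshape(-1,3)
k=ok&(pp.max(1)<110)&(abs(X[:,0]-469)<80)&(abs(X[:,1]-240)<60)
for z in range(20,140,6):
    m=k&(abs(X[:,2]-z)<3)
    if m.any(): print("g1",z,X[m].min(0).round(),X[m].max(0).round(),m.sum())
o=bot.get_obs(); print(o["q"],o["ee_pos"],o["opening"],o["time"])
E
```

```text
[[51.5 74.1]
 [49.5 69.4]]
246 [211. 454. 244.] [252. 544. 249.] 20
252 [197. 446. 249.] [256. 545. 255.] 49
258 [196. 445. 255.] [256. 544. 261.] 46
264 [198. 443. 261.] [256. 547. 267.] 49
270 [198. 442. 267.] [256. 544. 273.] 53
276 [195. 445. 273.] [256. 547. 279.] 56
282 [196. 444. 279.] [257. 547. 285.] 47
288 [189. 437. 286.] [265. 558. 291.] 36
294 [186. 430. 291.] [267. 558. 297.] 62
g1 20 [443. 213.  17.] [489. 245.  23.] 29
g1 26 [443. 211.  23.] [494. 264.  29.] 125
g1 32 [448. 217.  29.] [488. 260.  31.] 24
g1 56 [511. 227.  58.] [512. 246.  58.] 3
g1 62 [413. 224.  61.] [519. 243.  65.] 11
g1 68 [412. 224.  65.] [522. 246.  71.] 18
g1 74 [412. 224.  71.] [523. 248.  77.] 17
g1 80 [412. 224.  77.] [523. 250.  82.] 20
g1 86 [412. 225.  83.] [523. 247.  89.] 22
g1 92 [412. 224.  89.] [511. 242.  95.] 13
g1 98 [409. 223.  95.] [531. 240. 101.] 18
g1 104 [397. 220. 101.] [539. 255. 107.] 50
g1 110 [394. 220. 107.] [540. 258. 113.] 107
g1 116 [395. 218. 113.] [539. 256. 119.] 65
g1 122 [395. 219. 119.] [538. 262. 125.] 125
g1 128 [395. 220. 125.] [537. 261. 131.] 84
g1 134 [396. 220. 131.] [537. 253. 137.] 73
[ 2.71562233e+01  2.49482013e+00 -1.34074902e+01  7.39587876e+01
  1.10404511e-03  1.23358302e+02] [0.47001863 0.24110994 0.00627148] 0.08527081845904412 1.75
```

Depth shows the open fingertips about 50 mm above the reported TCP, both now and at the start. I'll go down in small steps and watch the force.

Call:
step_arm(targets=[[1, [0, 0, -4], [0, 0, 0]], [1, [0, 0, -7], [0, 0, 0]]])

```text
time: 1.95
ee_pos: [0.4696, 0.2406, -0.002]
tcp_rot: [179.9, -0.0, 83.8]
wrist_force: [0.0, 0.0, -0.4]
opening: 0.0853
grasp_force: 0.0
```

Call:
step_arm(targets=[[1, [0, 0, -3], [0, 0, 0]], [1, [0, 0, -6], [0, 0, 0]]])

```text
time: 2.15
ee_pos: [0.4692, 0.2404, -0.0087]
tcp_rot: [-180.0, 0.0, 83.7]
wrist_force: [0.3, -0.1, 1.2]
opening: 0.0856
grasp_force: 0.0
```

Call:
step_arm(targets=[[1, [0, 0, -3], [0, 0, 0]], [1, [0, 0, -5], [0, 0, 0]]])

```text
time: 2.35
ee_pos: [0.469, 0.2403, -0.0139]
tcp_rot: [-180.0, 0.0, 83.8]
wrist_force: [-0.2, 0.0, -0.2]
opening: 0.0851
grasp_force: 0.0
```

```bash
cat >> h.py <<'E'
def tips(x,y,tag=None,box=None):
    p,d=bot.camera("side"); c=proj("side",[[x/1000,y/1000,.05]])[0].astype(int)
    u0,u1,v0,v1=max(c[0]-60,0),min(c[0]+60,512),max(c[1]-60,0),min(c[1]+50,384)
    uv,X,ok=cloud("side",d,u0,u1,v0,v1); pp=p[v0:v1,u0:u1].reshape(-1,3)
    k=ok&(pp.max(1)<110)&(abs(X[:,0]-x)<80)&(abs(X[:,1]-y)<50)
    for z in range(8,100,6):
        m=k&(abs(X[:,2]-z)<3)
        if m.any(): print(z,X[m].min(0)[:2].round(),X[m].max(0)[:2].round(),m.sum())
    if tag: cv2.imwrite(f"pics/{tag}.png",cv2.resize(p[v0:v1,u0:u1,::-1],None,fx=4,fy=4,interpolation=cv2.INTER_CUBIC))
E
python3 -c "
from h import *
tips(469,241,'g2'); print(bot.get_obs()['ee_pos'])"
```

```text
8 [443. 213.] [492. 239.] 24
14 [443. 211.] [487. 237.] 37
20 [443. 213.] [488. 245.] 29
26 [444. 212.] [493. 263.] 121
32 [447. 213.] [490. 258.] 30
38 [509. 226.] [510. 240.] 4
44 [413. 224.] [523. 241.] 11
50 [412. 223.] [522. 246.] 22
56 [411. 223.] [520. 244.] 15
62 [411. 223.] [523. 250.] 21
68 [411. 226.] [521. 240.] 17
74 [410. 222.] [517. 238.] 8
80 [400. 221.] [532. 241.] 26
86 [393. 219.] [540. 255.] 81
92 [393. 220.] [537. 255.] 73
98 [394. 219.] [538. 255.] 82
[ 0.46893833  0.24029027 -0.01405977]
```

View pics/g2.png

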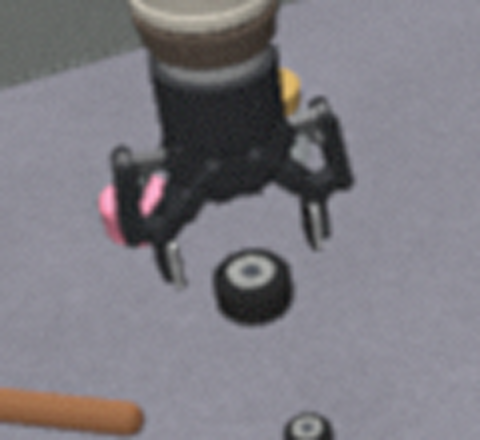

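The picture shows the fingertips well above the wheel, roughly 37 mm up with the reported TCP at −14 mm, and there is no contact force. I'll go down further.

Call:
step_arm(targets=[[1, [0, 0, -6], [0, 0, 0]], [1, [0, 0, -10], [0, 0, 0]]])

```text
time: 2.6
ee_pos: [0.4691, 0.2404, -0.0239]
tcp_rot: [-180.0, 0.0, 83.8]
wrist_force: [0.2, -0.7, 1.1]
opening: 0.0858
grasp_force: 0.0
```

Call:
step_arm(targets=[[1, [0, 0, -5], [0, 0, 0]], [1, [0, 0, -9], [0, 0, 0]], [1, [0, 0, -11], [0, 0, 0]]])

```text
time: 2.9
ee_pos: [0.4689, 0.2403, -0.035]
tcp_rot: [-180.0, 0.0, 83.8]
wrist_force: [-0.2, -0.3, 0.6]
opening: 0.0853
grasp_force: 0.0
```

```bash
python3 -c "
from h import *
tips(469,241,'g3'); print(bot.get_obs()['ee_pos'])"
```

```text
8 [443. 212.] [493. 240.] 33
14 [443. 213.] [488. 239.] 28
20 [415. 212.] [511. 247.] 45
26 [413. 213.] [520. 263.] 131
32 [410. 213.] [522. 260.] 50
38 [411. 224.] [522. 245.] 19
44 [411. 223.] [523. 253.] 18
50 [411. 224.] [524. 239.] 15
56 [405. 221.] [529. 241.] 16
62 [395. 221.] [538. 254.] 45
68 [392. 217.] [537. 257.] 106
74 [393. 218.] [539. 256.] 62
80 [394. 218.] [537. 259.] 109
86 [395. 218.] [537. 259.] 89
92 [396. 218.] [535. 252.] 59
98 [396. 217.] [536. 255.] 81
[ 0.46888333  0.24027743 -0.03511481]
```

Call:
step_arm(targets=[[1, [0, 0, -4], [0, 0, 0]], [0, [0, 0, -4], [0, 0, 0]], [0, [0, 0, -4], [0, 0, 0]], [0, [0, 0, -4], [0, 0, 0]], [0, [0, 0, -4], [0, 0, 0]]], force=40)

```text
time: 3.45
ee_pos: [0.4694, 0.2406, -0.0379]
tcp_rot: [180.0, -0.0, 83.8]
wrist_force: [-0.6, -1.2, 2.2]
opening: 0.0506
grasp_force: 41.9
```

Call:
step_arm(targets=[[0, [0, 0, 0], [0, 0, 0]], [0, [0, 0, 0], [0, 0, 0]], [0, [0, 0, 0], [0, 0, 0]]])

```text
time: 3.75
ee_pos: [0.4695, 0.2406, -0.0379]
tcp_rot: [180.0, -0.0, 83.8]
wrist_force: [-0.6, 0.6, 5.5]
opening: 0.0502
grasp_force: 42.1
```

```bash
python3 -c "
from h import *
tips(469,241,'g4'); print(bot.get_obs())"
```

```text
8 [432. 212.] [501. 239.] 39
14 [429. 213.] [505. 247.] 41
20 [429. 212.] [503. 250.] 55
26 [428. 213.] [504. 261.] 126
32 [430. 216.] [505. 260.] 46
38 [428. 225.] [502. 246.] 15
44 [426. 223.] [509. 239.] 15
50 [414. 221.] [520. 254.] 45
56 [410. 221.] [524. 254.] 87
62 [409. 220.] [524. 255.] 42
68 [407. 219.] [525. 261.] 55
74 [406. 220.] [528. 254.] 65
80 [405. 219.] [528. 236.] 66
86 [403. 220.] [529. 237.] 62
92 [404. 218.] [533. 243.] 74
98 [400. 218.] [533. 244.] 102
{'time': 3.8, 'q': array([ 2.71318148e+01,  4.02924818e+00, -1.68320165e+01,  6.90947996e+01,
       -1.72790859e-03,  1.23379496e+02]), 'qd': array([ 0.01242315, -0.00087709, -0.01680771,  0.06964808, -0.02764988,
        0.05995915]), 'joint_efforts': array([ 4.54889238e-02, -4.67811048e+01,  4.28194678e+01, -3.73921534e-01,
        1.70839689e-02,  2.15545027e-03]), 'ee_pos': array([ 0.46947748,  0.24056191, -0.03795271]), 'tcp_rot': array([ 1.79962361e+02, -2.27297492e-02,  8.37523258e+01]), 'wrist_force': array([-0.851101  , -0.59895904,  4.68312941]), 'torque': array([-0.1123356 ,  0.12039302,  0.05271897]), 'grasp_force': 42.081927376566455, 'opening': 0.05066409751205608}
```

View pics/g4.png

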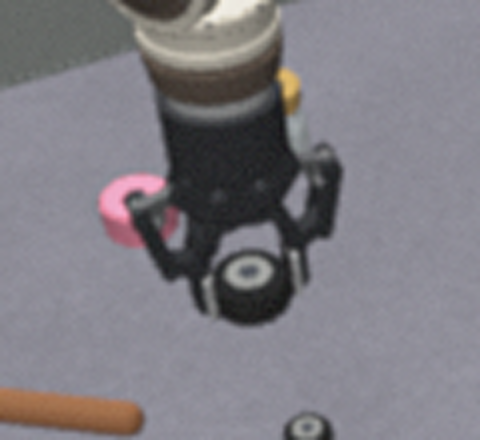

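The wheel is gripped between the fingers at about 42 N. I'll lift it and carry it to pad 3.

Call:
step_arm(targets=[[0, [0, 0, 25], [0, 0, 0]], [0, [0, 0, 60], [0, 0, 0]], [0, [10, -25, 60], [0, 0, 0]], [0, [25, -65, 60], [0, 0, 0]], [0, [45, -107, 60], [0, 0, 0]], [0, [65, -149, 60], [0, 0, 0]], [0, [84, -191, 60], [0, 0, 0]], [0, [102, -233, 60], [0, 0, 0]]])

```text
time: 4.6
ee_pos: [0.5715, 0.0056, 0.0212]
tcp_rot: [-180.0, -0.0, 83.8]
wrist_force: [1.2, 1.1, -0.4]
opening: 0.0511
grasp_force: 42.0
```

Call:
step_arm(targets=[[0, [18, -42, 0], [0, 0, 0]], [0, [33, -77, 0], [0, 0, 0]], [0, [42, -97, 0], [0, 0, 0]], [0, [44, -104, 0], [0, 0, 0]], [0, [44, -104, 0], [0, 0, 0]], [0, [44, -104, 0], [0, 0, 0]]])

```text
time: 5.2
ee_pos: [0.6147, -0.0957, 0.0213]
tcp_rot: [-180.0, -0.0, 83.8]
wrist_force: [0.2, 0.4, -0.8]
opening: 0.0507
grasp_force: 42.0
```

```bash
python3 -c "
from h import *
o=bot.get_obs();print(o['ee_pos'],o['tcp_rot'],o['opening'],o['grasp_force'])
p,d=bot.camera('side'); 
for u,a,A,X in hubs('side',p,.088): print(u,a,A,X)
cv2.imwrite('pics/h1.png',cv2.resize(p[130:280,210:410,::-1],None,fx=3.5,fy=3.5,interpolation=cv2.INTER_CUBIC))"
```

```text
[ 0.61467517 -0.09573255  0.02127344] [-1.79950748e+02 -1.53278168e-02  8.37770355e+01] 0.05069705496408784 41.98804231826216
[362.55033557 366.75727069] 149.0 492.0 [ 475.47695132 -412.59345258]
[304.3989547 319.7253194] 287.0 898.5 [ 441.71756016 -305.02156722]
[314.5        200.20068027] 98.0 2555.0 [613.28473817 -98.07256764]
```

View pics/h1.png

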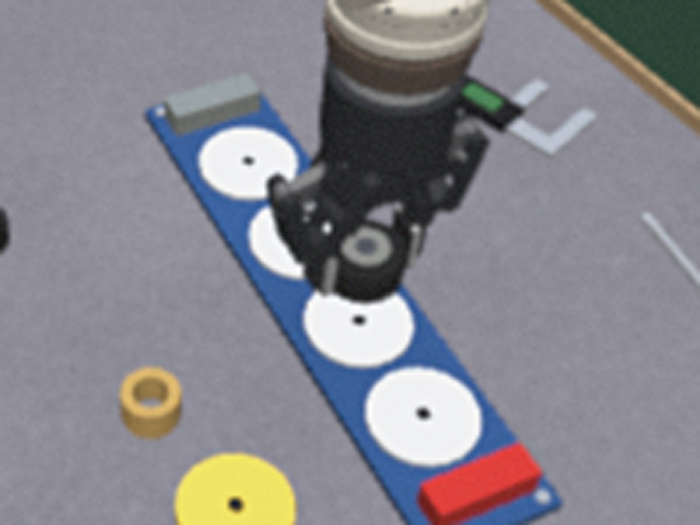

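The wheel is held above pad 3, with its hub at crop (366,246). I'll correct by about +1/−1.3 mm and lower it.

Call:
step_arm(targets=[[0, [1, -1.3, -25], [0, 0, 0]], [0, [1, -1.3, -38], [0, 0, 0]], [0, [1, -1.3, -43], [0, 0, 0]], [0, [1, -1.3, -45], [0, 0, 0]], [0, [1, -1.3, -45], [0, 0, 0]]])

```text
time: 5.75
ee_pos: [0.6163, -0.0976, -0.023]
tcp_rot: [180.0, -0.0, 83.8]
wrist_force: [-0.3, -0.1, -0.5]
opening: 0.0502
grasp_force: 42.0
```

```bash
python3 -c "
from h import *
o=bot.get_obs();print(o['ee_pos'],o['wrist_force'])
p,d=bot.camera('side'); 
for u,a,A,X in hubs('side',p,.042): print(u,a,A,X)
q=p.astype(int);V=q.max(2);S=V-q.min(2)
c=[c for c in blobs((V>190)&(S<40),40,3000)]
for k in c: print(cen(k),(ray('side',[cen(k)],.014)[0]*1000).round(1),cv2.contourArea(k))
"
```

```text
[ 0.61628299 -0.09758007 -0.02299339] [-0.29584778 -0.09323699 -0.49981996]
[362.55033557 366.75727069] 149.0 493.0 [ 493.64297512 -405.66155489]
[304.4107039  319.65735893] 286.5 900.5 [ 457.47546456 -290.03201787]
[313.32774674 213.74860335] 89.5 2138.5 [615.70006121 -99.04389776]
(47.02902716717393, 325.7541427122083) [ 51.4 -51.5  14. ] 2957.0
(330.58893871449925, 248.44095665171898) [ 607.3 -178.8   14. ] 669.0
(316.49377593361, 228.59889349930842) [ 612.7 -120.4   14. ] 120.5
(289.17760617760615, 193.014157014157) [6.195e+02 3.000e-01 1.400e+01] 129.5
(280.50244498777505, 176.18296658516707) [632.3  59.3  14. ] 409.0
(367.55470737913487, 167.3053435114504) [845.4 -26.7  14. ] 65.5
(333.85872576177286, 148.54570637119113) [815.2  75.7  14. ] 180.5
(341.162447257384, 119.40506329113924) [914.9 168.3  14. ] 79.0
(13.707712677921217, 110.04932141674941) [ 89.8 698.3  14. ] 503.5
(322.6256038647343, 95.1231884057971) [943.8 297.3  14. ] 138.0
(365.1171875, 89.3515625) [1083.8  255.5   14. ] 64.0
(291.7199638663053, 78.46251129177958) [913.4 427.9  14. ] 184.5
(277.3616767219708, 7.924145299145299) [1178.6  935.3   14. ] 2652.0
```

Before release, the hub in the side view is at (615.7,−99.0) and the pad centre is at (615.9,−99.2). I'll lower 1 mm and release.

Call:
step_arm(targets=[[0, [0, 0, -1], [0, 0, 0]], [0.75, [0, 0, -1], [0, 0, 0]], [0.8, [0, 0, -1], [0, 0, 0]], [1, [0, 0, -1], [0, 0, 0]], [1, [0, 0, 1], [0, 0, 0]], [1, [0, 0, 30], [0, 0, 0]], [1, [0, 0, 70], [0, 0, 0]], [1, [0, 0, 85], [0, 0, 0]]])

```text
time: 6.6
ee_pos: [0.6177, -0.0981, 0.0659]
tcp_rot: [179.7, 0.0, 83.8]
wrist_force: [0.8, 0.7, 0.5]
opening: 0.0856
grasp_force: 0.0
```

Call:
step_arm(targets=[[1, [-26, -31, 0], [0, 0, 0]], [1, [-54, -66, 0], [0, 0, 0]], [1, [-82, -100, 0], [0, 0, 0]], [1, [-110, -134, 0], [0, 0, 0]], [1, [-138, -167, 0], [0, 0, 0]], [1, [-154, -186, 0], [0, 0, 0]], [1, [-154, -186, 0], [0, 0, 0]], [1, [-154, -186, 0], [0, 0, 0]]])

```text
time: 7.4
ee_pos: [0.4621, -0.2841, 0.0617]
tcp_rot: [180.0, -0.0, 83.7]
wrist_force: [0.7, -0.2, 0.3]
opening: 0.0852
grasp_force: 0.0
```

```bash
python3 -c "
from h import *
o=bot.get_obs();print(o['ee_pos'],o['tcp_rot'])
for n in ('top','side'):
  p,d=bot.camera(n)
  for z in (.028,.042):
    for u,a,A,X in hubs(n,p,z): print(n,z,u.round(1),a,A,X.round(1))
"
```

```text
[ 0.46207052 -0.28414598  0.06166929] [ 1.79980250e+02 -3.49151988e-03  8.36766492e+01]
top 0.028 [222.9 240.4] 17.0 70.5 [441.1  97.4]
top 0.028 [353.4 236.9] 56.5 537.0 [ 460.  -279.1]
top 0.028 [291.5 182. ] 64.0 199.0 [616.9 -97.5]
top 0.042 [222.9 240.4] 17.0 70.5 [440.4  96.3]
top 0.042 [353.4 236.9] 56.5 537.0 [ 459.1 -276. ]
top 0.042 [291.5 182. ] 64.0 199.0 [614.2 -96.4]
side 0.028 [362.5 366.8] 149.5 489.0 [ 499.1 -403.6]
side 0.028 [304.4 319.7] 289.0 896.5 [ 462.3 -285.6]
side 0.028 [286.9 292. ] 16.0 2609.5 [ 465.1 -222.9]
side 0.042 [362.5 366.8] 149.5 489.0 [ 493.6 -405.7]
side 0.042 [304.4 319.7] 289.0 896.5 [ 457.5 -290.1]
side 0.042 [286.9 292. ] 16.0 2609.5 [ 460.3 -228.7]
```

Wheel a sits on pad 3: in the top view it is at (614.2,−96.4) against the pad's (615.0,−95.2). Now I'll descend on wheel c.

Call:
step_arm(targets=[[1, [0.5, 0, -45], [0, 0, 0]], [1, [0.5, 0, -80], [0, 0, 0]], [1, [0.5, 0, -95], [0, 0, 0]], [1, [0.5, 0, -100], [0, 0, 0]], [0, [0.5, 0, -101], [0, 0, 0]], [0, [0.5, 0, -101], [0, 0, 0]], [0, [0.5, 0, -101], [0, 0, 0]], [0, [0.5, 0, -101], [0, 0, 0]]], force=40)

```text
time: 8.3
ee_pos: [0.4638, -0.2845, -0.0376]
tcp_rot: [179.8, 0.1, 83.8]
wrist_force: [-0.0, 1.0, 7.0]
opening: 0.0617
grasp_force: 44.3
```

Call:
step_arm(targets=[[0, [0, 0, 0], [0, 0, 0]], [0, [0, 0, 0], [0, 0, 0]]])

```text
time: 8.5
ee_pos: [0.4639, -0.2845, -0.0376]
tcp_rot: [179.8, 0.1, 83.8]
wrist_force: [-0.7, 0.3, 6.0]
opening: 0.0614
grasp_force: 44.3
```

Call:
step_arm(targets=[[0, [0, 0, 25], [0, 0, 0]], [0, [0, 0, 60], [0, 0, 0]], [0, [16, 12, 62], [0, 0, 0]], [0, [48, 36, 62], [0, 0, 0]], [0, [80, 60, 62], [0, 0, 0]], [0, [112, 83, 62], [0, 0, 0]], [0, [136, 101, 62], [0, 0, 0]], [0, [145, 107.5, 62], [0, 0, 0]]])

```text
time: 9.3
ee_pos: [0.6097, -0.1746, 0.0228]
tcp_rot: [180.0, -0.0, 83.9]
wrist_force: [-0.8, 0.5, -1.5]
opening: 0.061
grasp_force: 44.2
```

Call:
step_arm(targets=[[0, [0, 0, -10], [0, 0, 0]], [0, [0, 0, -30], [0, 0, 0]], [0, [0, 0, -38], [0, 0, 0]], [0, [0, 0, -42], [0, 0, 0]], [0, [0, 0, -42], [0, 0, 0]]])

```text
time: 9.8
ee_pos: [0.6069, -0.1769, -0.0197]
tcp_rot: [-180.0, -0.0, 83.7]
wrist_force: [-0.0, -0.7, -0.5]
opening: 0.0609
grasp_force: 44.2
```

```bash
cat >> h.py <<'E'
def rep(zs=(.028,.042),names=('side',)):
  o=bot.get_obs();print(o['time'],(o['ee_pos']*1000).round(1),o['wrist_force'].round(1),o['opening'],o['grasp_force'])
  for n in names:
    p,d=bot.camera(n)
    for z in zs:
      for u,a,A,X in hubs(n,p,z): print(n,z,u.round(1),a,A,X.round(1))
E
python3 -c "
from h import *
rep()"
```

```text
9.8 [ 606.9 -176.9  -19.7] [-0.  -0.7 -0.5] 0.06094559868043514 44.21689509472344
side 0.028 [362.6 366.8] 149.0 493.0 [ 499.2 -403.6]
side 0.028 [333.3 240.9] 142.5 2732.0 [ 616.6 -172.8]
side 0.042 [362.6 366.8] 149.0 493.0 [ 493.6 -405.7]
side 0.042 [333.3 240.9] 142.5 2732.0 [ 608.7 -179.7]
```

Call:
step_arm(targets=[[0, [1.2, 0.5, -2], [0, 0, 0]], [0, [1.2, 0.5, -3.5], [0, 0, 0]], [0, [1.2, 0.5, -3.5], [0, 0, 0]]])

```text
time: 10.15
ee_pos: [0.609, -0.1759, -0.0228]
tcp_rot: [180.0, 0.0, 83.8]
wrist_force: [0.2, 0.9, -1.1]
opening: 0.0618
grasp_force: 44.2
```

```bash
python3 -c "
from h import *
rep()
p,d=bot.camera('side')
cv2.imwrite('pics/h2.png',cv2.resize(p[180:280,270:390,::-1],None,fx=6,fy=6,interpolation=cv2.INTER_CUBIC))
u,X,ok=cloud('side',d,331,336,239,244); print(X[:,2].mean())"
```

```text
10.15 [ 609.  -175.9  -22.8] [ 0.2  0.9 -1.1] 0.06182662695502236 44.218615021090955
side 0.028 [362.5 366.7] 150.0 494.0 [ 499.1 -403.5]
side 0.028 [333.6 241.1] 140.5 2712.0 [ 616.8 -173.7]
side 0.042 [362.5 366.7] 150.0 494.0 [ 493.6 -405.6]
side 0.042 [333.6 241.1] 140.5 2712.0 [ 608.9 -180.5]
43.62505211661212
```

View pics/h2.png

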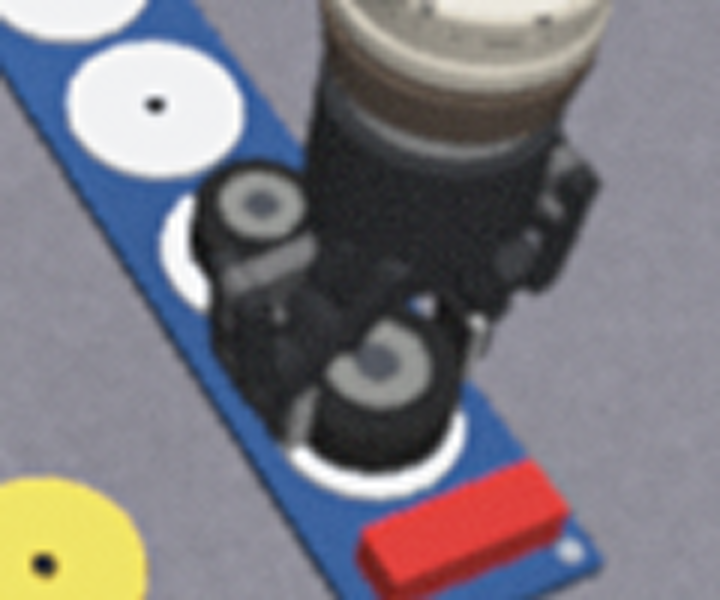

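Wheel c is over pad 4. The finger partly hides the hub, but its dark centre at crop (378,362) agrees with the pad centre. I'll release it.

Call:
step_arm(targets=[[0, [-0.4, 0, -0.8], [0, 0, 0]], [0, [-0.4, 0, -0.8], [0, 0, 0]], [0.85, [-0.4, 0, -0.8], [0, 0, 0]], [1, [-0.4, 0, -0.8], [0, 0, 0]], [1, [-0.4, 0, 1], [0, 0, 0]], [1, [-0.4, 0, 30], [0, 0, 0]], [1, [-0.4, 0, 65], [0, 0, 0]], [1, [-0.4, 0, 85], [0, 0, 0]]])

```text
time: 11.05
ee_pos: [0.6092, -0.1761, 0.0651]
tcp_rot: [179.8, 0.0, 83.8]
wrist_force: [1.1, -0.6, 0.5]
opening: 0.0855
grasp_force: 0.0
```

Call:
step_arm(targets=[[1, [-16, -32, 0], [0, 0, 0]], [1, [-36, -72, 0], [0, 0, 0]], [1, [-56, -114, 0], [0, 0, 0]], [1, [-76, -156, 0], [0, 0, 0]], [1, [-96, -198, 0], [0, 0, 0]], [1, [-109, -225.5, 0], [0, 0, 0]], [1, [-109, -225.5, 0], [0, 0, 0]], [1, [-109, -225.5, 0], [0, 0, 0]]])

```text
time: 11.85
ee_pos: [0.4991, -0.4018, 0.062]
tcp_rot: [-180.0, -0.0, 83.7]
wrist_force: [-0.2, -0.0, 0.3]
opening: 0.0855
grasp_force: 0.0
```

```bash
python3 -c "
from h import *
rep(names=('side','top'))"
```

```text
11.85 [ 499.1 -401.8   62. ] [-0.2 -0.   0.3] 0.08551529958187667 0.0
side 0.028 [332.1 240.3] 173.5 628.0 [ 615.3 -170.3]
side 0.028 [313.  213.6] 93.5 370.0 [623.5 -89.8]
side 0.028 [391.9 219.2] 5.0 1185.5 [ 767.3 -192.5]
side 0.042 [332.1 240.3] 173.5 628.0 [ 607.3 -177.2]
side 0.042 [313.  213.6] 93.5 370.0 [615.4 -98.4]
side 0.042 [391.9 219.2] 5.0 1185.5 [ 756.3 -198.9]
top 0.028 [222.9 240.4] 17.0 69.5 [441.1  97.4]
top 0.028 [394.  224.9] 35.0 146.0 [ 497.4 -399.9]
top 0.028 [318.4 185.4] 101.5 317.0 [ 608.8 -176.6]
top 0.028 [291.5 181.9] 66.0 196.0 [617.3 -97.5]
top 0.042 [222.9 240.4] 17.0 69.5 [440.4  96.3]
top 0.042 [394.  224.9] 35.0 146.0 [ 496.1 -395.5]
top 0.042 [318.4 185.4] 101.5 317.0 [ 606.2 -174.7]
top 0.042 [291.5 181.9] 66.0 196.0 [614.6 -96.4]
```

Wheel c is centred to within about 1.5 mm. Next is wheel d.

Call:
step_arm(targets=[[1, [0.5, 0, -45], [0, 0, 0]], [1, [0.5, 0, -78], [0, 0, 0]], [1, [0.5, 0, -92], [0, 0, 0]], [1, [0.5, 0, -97], [0, 0, 0]], [0, [0.5, 0, -97], [0, 0, 0]], [0, [0.5, 0, -97], [0, 0, 0]], [0, [0.5, 0, -97], [0, 0, 0]], [0, [0.5, 0, -97], [0, 0, 0]]], force=40)

```text
time: 12.75
ee_pos: [0.5009, -0.4021, -0.0328]
tcp_rot: [179.9, 0.1, 83.8]
wrist_force: [0.3, 1.2, 6.2]
opening: 0.0396
grasp_force: 40.2
```

Call:
step_arm(targets=[[0, [0, 0, 0], [0, 0, 0]], [0, [0, 0, 0], [0, 0, 0]], [0, [0, 0, 0], [0, 0, 0]]])

```text
time: 13.05
ee_pos: [0.5009, -0.4021, -0.0328]
tcp_rot: [179.9, 0.1, 83.8]
wrist_force: [-0.4, 1.8, 4.8]
opening: 0.0394
grasp_force: 40.2
```

Call:
step_arm(targets=[[0, [0, 0, 30], [0, 0, 0]], [0, [0, 0, 75], [0, 0, 0]], [0, [6, 20, 78], [0, 0, 0]], [0, [19, 60, 78], [0, 0, 0]], [0, [33, 102, 78], [0, 0, 0]], [0, [47, 144, 78], [0, 0, 0]], [0, [61, 187, 78], [0, 0, 0]], [0, [75, 230, 78], [0, 0, 0]]])

```text
time: 13.85
ee_pos: [0.5756, -0.1699, 0.0442]
tcp_rot: [179.9, 0.0, 83.7]
wrist_force: [0.5, -0.8, -0.4]
opening: 0.0392
grasp_force: 40.6
```

Call:
step_arm(targets=[[0, [14, 43, 0], [0, 0, 0]], [0, [28, 86, 0], [0, 0, 0]], [0, [41, 126, 0], [0, 0, 0]], [0, [48, 147, 0], [0, 0, 0]], [0, [50, 154, 0], [0, 0, 0]], [0, [50, 154, 0], [0, 0, 0]], [0, [50, 154, 0], [0, 0, 0]]])

```text
time: 14.55
ee_pos: [0.6248, -0.0183, 0.0434]
tcp_rot: [180.0, 0.0, 83.7]
wrist_force: [0.2, 0.4, -0.8]
opening: 0.0392
grasp_force: 40.6
```

Call:
step_arm(targets=[[0, [0, 0, -20], [0, 0, 0]], [0, [0, 0, -45], [0, 0, 0]], [0, [0, 0, -56], [0, 0, 0]], [0, [0, 0, -60], [0, 0, 0]], [0, [0, 0, -60], [0, 0, 0]]])

```text
time: 15.05
ee_pos: [0.6248, -0.018, -0.0168]
tcp_rot: [-180.0, 0.0, 83.7]
wrist_force: [0.5, 0.6, 0.4]
opening: 0.0392
grasp_force: 40.6
```

```bash
python3 -c "
from h import *
rep(zs=(.043,))
p,d=bot.camera('side')
cv2.imwrite('pics/h3.png',cv2.resize(p[150:260,250:370,::-1],None,fx=5,fy=5,interpolation=cv2.INTER_CUBIC))"
```

```text
15.05 [624.8 -18.  -16.8] [0.5 0.6 0.4] 0.03920617756970861 40.62738982960582
side 0.043 [331.9 240.2] 183.5 616.0 [ 606.6 -177.4]
side 0.043 [313.3 213.7] 104.5 363.0 [615.  -99.6]
side 0.043 [301.3 147. ] 37.5 1768.5 [720.7  99. ]
```

View pics/h3.png

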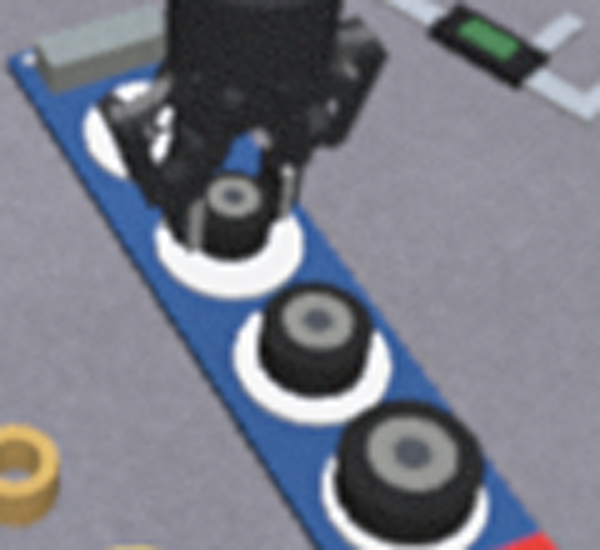

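Wheels c and a are on their pads, and wheel d is above pad 2 with its hub at crop (234,196), which is full-image (296.8,189.2).

```bash
python3 -c "
from h import *
print(proj('side',[[.6242,-.0194,.044],[.6242,-.0294,.044],[.6342,-.0194,.044]]), ray('side',[(296.4,188.8)],.044)*1000)"
```

```text
[[296.33848083 189.0161218 ]
 [298.76022788 191.73514581]
 [299.854253   187.45277414]] [[624.71577658 -18.89924841  44.        ]]
```

Well centred. I'll lower, release and move to wheel b.

Call:
step_arm(targets=[[0, [0, 0, -1.8], [0, 0, 0]], [0, [0, 0, -1.8], [0, 0, 0]], [0.6, [0, 0, -1.8], [0, 0, 0]], [0.9, [0, 0, -1.8], [0, 0, 0]], [1, [0, 0, 0], [0, 0, 0]], [1, [0, 0, 30], [0, 0, 0]], [1, [0, 0, 65], [0, 0, 0]], [1, [0, 0, 78], [0, 0, 0]]])

```text
time: 15.95
ee_pos: [0.6264, -0.0174, 0.065]
tcp_rot: [179.7, -0.0, 83.8]
wrist_force: [0.4, -0.9, 0.5]
opening: 0.0857
grasp_force: 0.0
```

Call:
step_arm(targets=[[1, [-25, 16, 0], [0, 0, 0]], [1, [-60, 37, 0], [0, 0, 0]], [1, [-95, 59, 0], [0, 0, 0]], [1, [-130, 81, 0], [0, 0, 0]], [1, [-162, 101, 0], [0, 0, 0]], [1, [-181.5, 113.5, 0], [0, 0, 0]], [1, [-181.5, 113.5, 0], [0, 0, 0]], [1, [-181.5, 113.5, 0], [0, 0, 0]]])

```text
time: 16.75
ee_pos: [0.4437, 0.0964, 0.0612]
tcp_rot: [179.9, -0.0, 83.8]
wrist_force: [0.5, 0.7, -0.0]
opening: 0.0854
grasp_force: 0.0
```

```bash
python3 -c "
from h import *
rep(names=('side','top'))"
```

```text
16.75 [443.7  96.4  61.2] [ 0.5  0.7 -0. ] 0.08539919346305652 0.0
side 0.028 [331.9 240.2] 186.5 615.0 [ 615.2 -170. ]
side 0.028 [313.3 213.7] 103.5 363.0 [623.8 -90.3]
side 0.028 [193.2 111.9] 63.5 2391.5 [546.1 400.5]
side 0.042 [331.9 240.2] 186.5 615.0 [ 607.3 -176.9]
side 0.042 [313.3 213.7] 103.5 363.0 [615.7 -98.8]
side 0.042 [193.2 111.9] 63.5 2391.5 [539.6 381.9]
top 0.028 [318.4 185.4] 99.0 318.5 [ 608.8 -176.6]
top 0.028 [291.5 182. ] 64.0 198.0 [616.9 -97.5]
top 0.028 [263.9 178.4] 34.0 111.5 [625.6 -16.3]
top 0.042 [318.4 185.4] 99.0 318.5 [ 606.2 -174.6]
top 0.042 [291.5 182. ] 64.0 198.0 [614.2 -96.4]
top 0.042 [263.9 178.4] 34.0 111.5 [622.8 -16.2]
```

Call:
step_arm(targets=[[1, [-0.5, -0.6, -45], [0, 0, 0]], [1, [-0.5, -0.6, -75], [0, 0, 0]], [1, [-0.5, -0.6, -88], [0, 0, 0]], [1, [-0.5, -0.6, -93], [0, 0, 0]], [0, [-0.5, -0.6, -93], [0, 0, 0]], [0, [-0.5, -0.6, -93], [0, 0, 0]], [0, [-0.5, -0.6, -93], [0, 0, 0]], [0, [-0.5, -0.6, -93], [0, 0, 0]]], force=40)

```text
time: 17.65
ee_pos: [0.4437, 0.0957, -0.0309]
tcp_rot: [179.9, -0.0, 83.8]
wrist_force: [-0.7, -0.4, 26.8]
opening: 0.0284
grasp_force: 40.7
```

Call:
step_arm(targets=[[0, [0, 0, 0], [0, 0, 0]], [0, [0, 0, 0], [0, 0, 0]], [0, [0, 0, 0], [0, 0, 0]]])

```text
time: 17.95
ee_pos: [0.4437, 0.0957, -0.0307]
tcp_rot: [179.9, -0.0, 83.8]
wrist_force: [-0.4, -0.2, 5.3]
opening: 0.0284
grasp_force: 39.4
```

Call:
step_arm(targets=[[0, [0, 0, 30], [0, 0, 0]], [0, [0, 0, 72], [0, 0, 0]], [0, [20, -3.5, 75], [0, 0, 0]], [0, [60, -10.5, 75], [0, 0, 0]], [0, [103, -18, 75], [0, 0, 0]], [0, [146, -26, 75], [0, 0, 0]], [0, [180, -32, 75], [0, 0, 0]], [0, [190, -33.7, 75], [0, 0, 0]]])

```text
time: 18.75
ee_pos: [0.6355, 0.0611, 0.0425]
tcp_rot: [180.0, 0.0, 83.7]
wrist_force: [-1.1, 0.5, -1.1]
opening: 0.0284
grasp_force: 39.8
```

Call:
step_arm(targets=[[0, [0, 0, 0], [0, 0, 0]], [0, [0, 0, -25], [0, 0, 0]], [0, [0, 0, -45], [0, 0, 0]], [0, [0, 0, -55], [0, 0, 0]], [0, [0, 0, -59], [0, 0, 0]], [0, [0, 0, -59], [0, 0, 0]]])

```text
time: 19.35
ee_pos: [0.6325, 0.062, -0.0154]
tcp_rot: [180.0, -0.0, 83.8]
wrist_force: [0.0, -0.1, 0.0]
opening: 0.0287
grasp_force: 39.8
```

```bash
python3 -c "
from h import *
rep(zs=(.043,))
print(proj('side',[[.6329,.060,.043]]))
p,d=bot.camera('side')
cv2.imwrite('pics/h4.png',cv2.resize(p[130:240,230:350,::-1],None,fx=5,fy=5,interpolation=cv2.INTER_CUBIC))"
```

```text
19.35 [632.5  62.  -15.4] [ 0.  -0.1  0. ] 0.02865471326195815 39.846498946426436
side 0.043 [331.9 240.2] 185.5 615.0 [ 606.7 -177.5]
side 0.043 [313.2 213.7] 104.5 364.0 [614.9 -99.5]
side 0.043 [283.1 123.7] 45.5 1698.5 [733.1 205.4]
[[281.10632578 167.66532812]]
```

View pics/h4.png

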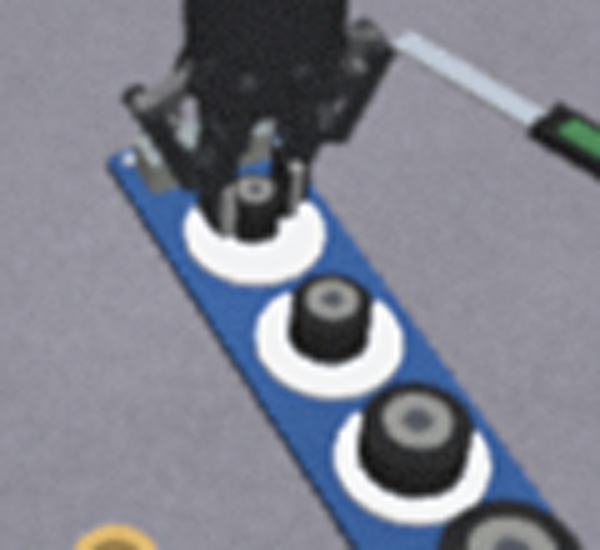

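Wheel b's hub is at full-image (280.8,167.4) and the target is (281.1,167.7). I'll lower and release it.

Call:
step_arm(targets=[[0, [0.8, 0, -1.4], [0, 0, 0]], [0, [0.8, 0, -1.4], [0, 0, 0]], [0.5, [0.8, 0, -1.4], [0, 0, 0]], [0.9, [0.8, 0, -1.4], [0, 0, 0]], [1, [0.8, 0, 0], [0, 0, 0]], [1, [0.8, 0, 30], [0, 0, 0]], [1, [0.8, 0, 65], [0, 0, 0]], [1, [0.8, 0, 90], [0, 0, 0]]])

```text
time: 20.25
ee_pos: [0.6341, 0.0619, 0.0763]
tcp_rot: [179.9, -0.0, 83.8]
wrist_force: [0.9, 0.2, 0.3]
opening: 0.0852
grasp_force: 0.0
```

Call:
step_arm(targets=[[1, [-40, 10, 20], [0, 0, 0]], [1, [-85, 20, 40], [0, 0, 0]], [1, [-130, 40, 60], [0, 0, 0]], [1, [-170, 60, 60], [0, 0, 0]], [1, [-210, 80, 60], [0, 0, 0]], [1, [-240, 90, 60], [0, 0, 0]], [1, [-240, 90, 60], [0, 0, 0]]])

```text
time: 20.95
ee_pos: [0.3913, 0.1527, 0.135]
tcp_rot: [180.0, -0.0, 83.9]
wrist_force: [1.0, -0.7, 0.5]
opening: 0.0857
grasp_force: 0.0
```

```bash
python3 -c "
from h import *
rep(zs=(.042,),names=('side','top'))
p,d=bot.camera('top')
cv2.imwrite('pics/end.png',cv2.resize(p[150:270,100:360,::-1],None,fx=3,fy=3,interpolation=cv2.INTER_CUBIC))"
```

```text
20.95 [391.3 152.7 135. ] [ 1.  -0.7  0.5] 0.08570864762272376 0.0
side 0.042 [331.9 240.3] 185.5 615.0 [ 607. -177.]
side 0.042 [313.2 213.8] 104.5 363.0 [615.4 -98.9]
top 0.042 [318.4 185.4] 101.0 317.5 [ 606.1 -174.7]
top 0.042 [291.5 181.9] 65.0 197.0 [614.4 -96.5]
top 0.042 [263.9 178.5] 35.0 112.5 [622.6 -16.3]
```

View pics/end.png

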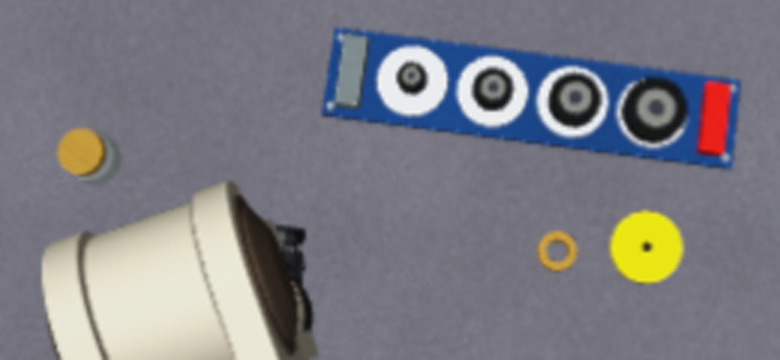

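The final view shows all four wheels on their pads, largest at the red stop and smallest at the grey end, with the jar still standing. I'll check wheel b (236.7,174.7) numerically and hand in if it is within 3 mm.

```bash
python3 -c "
from h import *
e=ray('top',[(236.7,174.7)],.042)[0,:2]*1000-np.array([632.2,63.8]); print(e)
if np.hypot(*e)<3: print(bot.job_done())"
```

```text
[-0.25363889 -0.69015791]
the job is handed in; nothing more can be done
None
```

The job is handed in: the 63, 52, 41 and 30 mm wheels lie flat on pads 4 to 1, largest next to the red stop, each centred to about 1.5 mm by the cameras, and the jar was left standing untouched.

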